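# Hold the inspection mirror on the target

### The arm

A 6-joint arm with a two-finger parallel gripper is mounted at the origin on the work surface; the furniture and walls round the work are solid. World frame = base frame: x ahead of the robot, y to its left, z up, the work surface at z = 0. Lengths are in mm, angles in rad, forces in N, time in s.
With the tool pointing down it reaches from about 350 to 975 mm from the base axis. Payload 7.1 kg.
Tool frame: the origin (TCP) lies at the centre of the arm's flange, where the gripper is bolted on; the fingertips stand 182 mm ahead of it and the grasp point (between the pads) lies 163 mm ahead of it; z points along the fingers, y is the line along which they close (so a half turn about z gives the same grasp; the last joint's range is limited). The gripper opens to 88 mm and grips with 3 to 60 N. Pads are 20 mm wide; open, the fingers measure 115 mm over their backs; the gripper's body (75 mm by 178 mm) begins 61 mm behind the grasp point.
Start: joints at [1.27, 0.423, 1.63, -0, 1.089, -0.019], TCP at [173.772, 600.341, 404.675] pointing down, gripper open.
Joint ranges: [-3, 3], [-0.9, 2.11], [0.09, 2.58], [-1.31, 4.45], [0.11, 2.69], [-2.54, 2.54]. Speed limits (rad/s): [2.39, 2.39, 3.01, 3.14, 3.14, 3.14].

### API

Orientations are given as a rotation vector (axis times angle).
In Python, from workcell import readout, get_image, ctrl gives the robot as it stands.
- The arm moves only by the tool step_arm, never from a script. Its argument "targets" is a list that holds one entry, the list of rows, each a list of 7 numbers: the shift along the world's x, y, z as a fraction of full scale, then the turn, a rotation vector about the world's x, y, z as a fraction of full scale, then the opening, from 0 (shut) to 1 (fully open). In form: [[[dx, dy, dz, wx, wy, wz, claw], ...]]. A call has exactly 5 rows; each row shifts and turns the commanded pose from where the row before left it; what a row does not reach is not made up. Full scale, the value 1, is 0.05 m for a shift and 4 degrees for a turn. A row lasts 1/8 s, in which the tool goes at most 62.5 mm and 10.7 degrees, less where a joint would pass 70% of its speed; a pose out of reach is approached as far as the arm can. A call with a number of a shift or a turn outside -1 to 1 is refused whole. A call with a gripper value outside its range is refused whole. The fingers move at their own pace and stop on an object; the grip force is fixed at half the most. Time passes only in rows, so rows that do not move let the fingers close, or fill a call up. It gives the time, the measured TCP pose, the force, the opening and the grip force at its end, in the units of the state.
- readout.get_obs(): the state, without advancing time (a new reading comes with each control period).
- get_image(name): name is "scene" or "top" or "wrist"; returns a dict with "pixels" (420x560x3 uint8, red, green, blue), "intrinsics" (3x3 intrinsics, pixels), "extrinsics" (4x4, takes a point from world to camera coordinates). Camera axes: x right, y down, z forward; pixel columns grow to the right and rows downward; lengths in mm; the calibration is good to about 2 mm. The wrist camera is an equidistant fisheye: a pixel r from the principal point sees the ray r / f radians off the axis. A picture is of the moment at which its call begins. There is no depth.
- ctrl.close_job(): hands the job in; it is judged then, once.
The state is a dict: "t": time; "qpos": joint angles; "qvel": joint speeds; "joint_torque": joint torques, N m; "ee_pos": TCP position; "orientation": TCP orientation; "ft_force": force on the tool from outside, world axes, zero at the start; "moment": the same for the moment, N m; "width": finger opening in mm; "grasp_force": force on a finger pad.
Only numpy, scipy, OpenCV 4.12 (cv2) and the standard library are available. Lean on these libraries where they do the work, as an engineer would, in place of code of your own. Each camera call takes 0.05 s, during which the arm holds its last target. There are 200 camera calls.

### The job

The thread cone that stands between the mirror and the round target plate blocks the view: stand it upright in the wooden tray and let go of it. Then turn the sprung inspection mirror by the tab on its top until the round target appears to the rig's camera in the mirror (the geared pointer under the mirror then points at the round plate, not the square one), and finish holding the mirror still at that angle, without letting go. Leave the other loose things where they are.

Things in the scene. Friction and masses are not known exactly. Their poses are not given: they have to be found in the camera images.
- rig: fixed inspection rig. Its origin is on the table directly under the mirror's upright turning axis; a steel-grey bar runs from there along the rig's +y to a black box camera (up to 85 mm high, its box spanning y 150 to 200 mm, lens barrel from y = 122 mm). The camera looks along the rig's -y at the mirror, 65 mm above the table.
- lens (a point): front of the camera's lens, 122 mm from the mirror's axis along the rig's +y, 65 mm high
- mirror (a joint): angle of the mirror about its upright axis, rad, counter-clockwise from above positive, range 0 to 1.3. 0 is the rest position: the mirror faces the rig's +x. A light spring (0.10 N m per rad) always turns it back to 0 when let go. With the mirror at angle q the camera sees along the horizontal direction that stands at -pi/2 + 2 q from the rig's +x (ordinary reflection).
- mirror_tab (a point): middle of the grip tab above the mirror, on the turning axis, 130 mm above the table. The black tab is an upright block 12 mm thick (its x axis, the way the mirror faces), 34 mm wide (its y axis) and 44 mm high (104 to 148 mm above the table); it turns with the round mirror (64 mm across, centre 65 mm above the table, top at 97 mm) and is pinched from above across its thickness. This point's x axis is the way the mirror faces.
- sight_line (a point): the camera's reflected line of sight: it starts at the mirror's axis 65 mm above the table, and its x axis points along the line that the camera sees by way of the mirror. The flat steel pointer under the mirror (65 mm long, 17 mm above the table) lies along it; it turns twice as far as the mirror and touches nothing.
- target_center (a point): centre of the round target plate: a disc 56 mm across with a black cross on its face, upright on a fixed post, 65 mm above the table and about 0.20 to 0.24 m from the mirror's axis, facing the mirror. The line of sight must fall on this disc.
- square_plate: a second fixed plate, square, 50 x 50 mm, with a round dot: not the target. This origin is under the mirror's axis or up to 30 mm from it; the plate stands 0.22 m out along this body's +x.
- thread_cone: loose cone of thread (52 mm across, 105 mm high, upright, about cylindrical with a narrower 30 mm top) that stands between mirror and round target, about 0.12 m from the mirror's axis; origin at the centre of its underside
- cone_center (a point): centre of the thread cone, half-way up, 52.5 mm above its underside; its z axis is the cone's axis
- tray_in (a point): centre of the inner floor (5 mm above the table) of the fixed square wooden tray, outside 120 x 120 mm, rim 14 mm above the table, walls 5 mm thick along its x and y axes
- glue_pot: bystander: loose glue tin with black cap, 72 mm across, 110 mm high; origin under its centre
- pattern_weight: bystander: loose turned steel weight, 50 mm across, 24 mm high; origin under its centre
- tape_measure: bystander: loose tape measure, 53 x 100 x 18 mm; origin under its centre
Things that resemble listed ones, but are neither listed nor needed, are in the scene too. There is more than one size of the thread_cone; the job needs the larger. What is shaped like the part that bears target_center but white is not meant.

How it is judged:
By the outcome, as a careful person would: the job done as asked, in the order asked, and still so for the second after the job is handed in, while the arm keeps its last pose, push and grip.
It also fails if it takes over 56 s, if anything falls off the work surface, if the arm or the gripper's body presses on something with over 40 N, if the wrist force passes 120 N, or if a joint passes its speed limit or range.

## Working session

There is one attempt and no reset: what is moved stays moved. The work goes in short steps, Python scripts to look and compute and a tool call to move; the robot and the scene stay as the last step left them, time stands still between calls to the robot, and variables do not carry over. Pictures are saved under pics/ and viewed, at most 12 in all, crops included, and the job is handed in when it is done.

Besides the shell and the picture viewer there is one more tool, called after ">>>" by a JSON object that holds its "api" and its "payload". step_arm: Moves the arm, as the interface text tells. Shift numbers are shares of 0.05 m and turn numbers shares of 4 degrees, none past 1 either way. Its arguments: {"type":"object","properties":{"targets":{"type":"array"}},"required":["targets"]}

```bash
mkdir -p pics; ls
cat > h.py <<'E'
import numpy as np, cv2
from workcell import readout, get_image, ctrl
def grab(n,f):
    d=get_image(n); cv2.imwrite(f'pics/{f}.png',d['pixels'][:,:,::-1]); np.savez(f'pics/{f}.npz',**{k:np.array(v) for k,v in d.items()}); return d
def ray(d,u,v,fish=False):
    K=np.array(d['intrinsics']);E=np.array(d['extrinsics'])
    x=(u-K[0,2])/K[0,0];y=(v-K[1,2])/K[1,1]
    if fish:
        r=np.hypot(x,y);s=np.sin(r)/max(r,1e-9);c=np.array([x*s,y*s,np.cos(r)])
    else: c=np.array([x,y,1.])
    R=E[:3,:3];return -R.T@E[:3,3],R.T@c
def plane(d,u,v,z,fish=False):
    o,r=ray(d,u,v,fish);return o+r*(z-o[2])/r[2]
def proj(d,p):
    K=np.array(d['intrinsics']);E=np.array(d['extrinsics']);c=K@(E[:3,:3]@np.array(p,float)+E[:3,3]);return c[:2]/c[2]
E
python3 - <<'E'
from h import *
a=grab('scene','s0');b=grab('top','t0')
for d in(a,b):print(np.round(ray(d,280,210)[0]),np.round(d['intrinsics'][0]))
print(readout.get_obs())
E
```

```text
pics
[-305. -837.  619.] [439.   0. 274.]
[ 332.   38. 1359.] [458.   0. 286.]
{'t': 0.1, 'qpos': array([ 1.27000609e+00,  4.23765438e-01,  1.63057392e+00, -1.63317592e-05,
        1.08857786e+00, -1.90272241e-02]), 'qvel': array([ 0.00196423, -0.00123968, -0.00106978,  0.00191301,  0.00071763,
        0.00061774]), 'joint_torque': array([ 5.44745017e-04, -5.45609057e+01, -2.74325824e+01,  6.45118486e-02,
        1.86885009e-02,  9.34960056e-07]), 'ee_pos': array([173.70479863, 600.13174425, 403.99420576]), 'orientation': array([-4.41090199e-01, -3.11027397e+00,  2.05756391e-03]), 'ft_force': array([ 0.11176085,  0.13817926, -0.80301457]), 'moment': array([-0.03783672,  0.04315425,  0.00736808]), 'grasp_force': 0.0, 'width': 87.46110224686659}
```

View pics/s0.png

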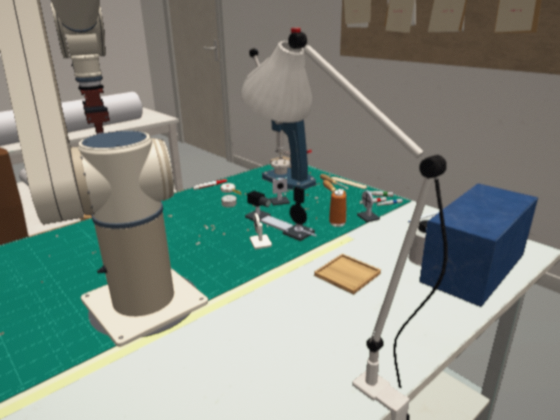

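View pics/t0.png

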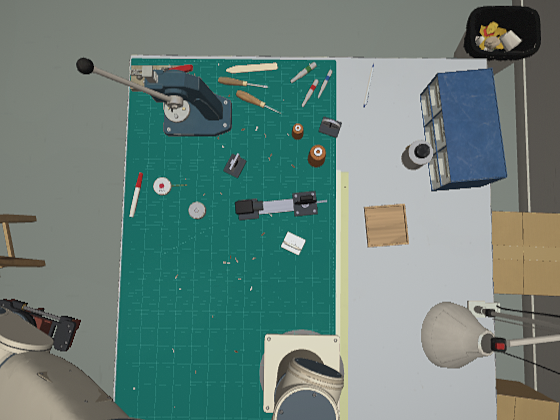

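The top view shows the mirror at about (306,203) and the rig camera at (245,208). There are two cones, at (317,153) (larger) and (298,130) (smaller). The plates are at (330,127) and (235,163), with a white decoy at (293,243). The tray is at (386,226). The larger cone stands between the mirror and plate (330,127). I'll enlarge a crop to confirm.

Run:
```python
from h import *
a=np.load('pics/s0.npz');b=np.load('pics/t0.npz')
A=cv2.resize(a['pixels'][150:260,180:400],None,fx=3.6,fy=3.6,interpolation=3)[:300]
A=cv2.resize(a['pixels'][165:255,210:400],(790,374),interpolation=2)
B=cv2.resize(b['pixels'][110:260,220:420],(792,594),interpolation=2)
cv2.imwrite('pics/c1.png',A[:,:,::-1]);cv2.imwrite('pics/c2.png',B[:,:,::-1])
P=lambda u,v,z:np.round(plane(b,u,v,z)[:2],1)
for n,u,v,z in[('mir',306,203,148),('cam',245,208,85),('cone',317,153,105),('small',298,130,80),('plA',330,127,65),('plB',235,163,65),('white',293,243,65),('tray',386,226,14)]:
    print(n,P(u,v,z))
hsv=cv2.cvtColor(b['pixels'],cv2.COLOR_RGB2HSV)
m=cv2.inRange(hsv,(5,90,60),(25,255,255));n,l,s,c=cv2.connectedComponentsWithStats(m)
for i in range(1,n):
    if s[i,4]>60:print(s[i],c[i],P(*c[i],14),P(*c[i],60))
```

```text
mir [476.4  -2.9]
cam [467.5 165.7]
cone [622.3 -33.5]
small [694.2  19.9]
plA [708.5 -72.7]
plB [599.3 199.5]
white [372.2  29.8]
tray [ 427.6 -243.1]
[479  21  28  29 312] [490.73717949  32.1025641 ] [1026.  -566.2] [1002.3 -545.6]
[218  78  29   8 130] [230.63846154  81.39230769] [861.6 225.6] [843.5 219.2]
[236  91  28  17 173] [248.1734104   97.74566474] [811.  171.1] [794.6 166.5]
[292 124  11  15 112] [297.21428571 132.00892857] [706.7  21.3] [693.9  21.8]
[308 145  18  22 247] [316.32793522 156.50607287] [632.6 -36.7] [622.4 -34.2]
[ 364  204   45   43 1588] [386.00188917 224.93639798] [ 430.7 -243.1] [ 427.3 -233.5]
[ 492  211   68   85 5498] [525.95780284 252.88268461] [ 354.9 -649.6] [ 354.1 -626.1]
[  0 215  36  43 438] [ 12.33789954 228.19634703] [405.4 860.8] [402.9 832.6]
[  0 258  45  10 311] [ 20.73311897 262.23151125] [305.7 828.7] [306.6 801.7]
[ 496  379   63   41 1954] [523.06806551 402.63664278] [ -67.2 -626.5] [ -53.5 -603.8]
```

View pics/c1.png

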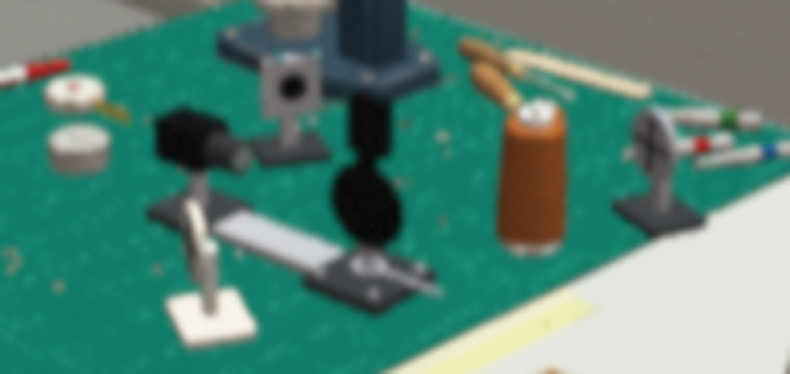

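View pics/c2.png

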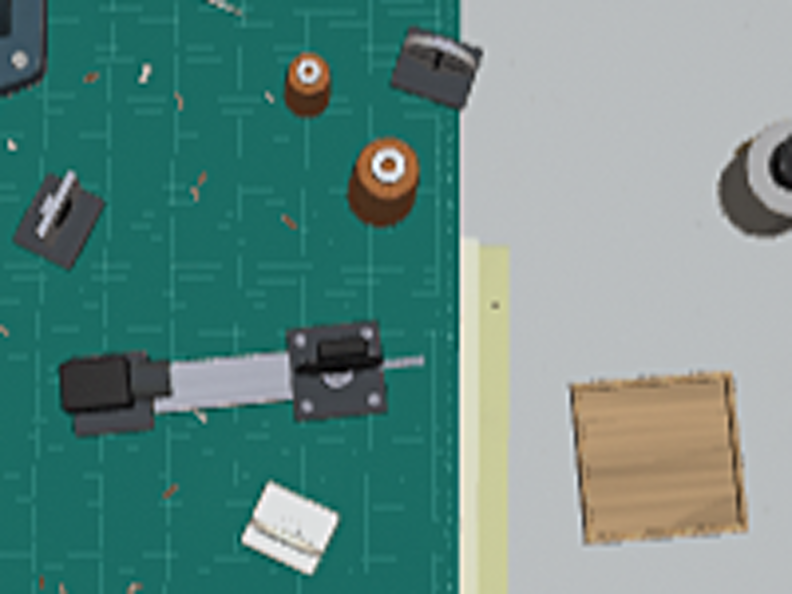

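The crops settle it. The grey round plate with the cross is at top pixel (330,127), and the square plate with the dot is at (235,163). The white plate at (293,243) is the decoy. The larger orange cone has its top centre at about (318,152). Next I'll compute the positions.

Run:
```python
from h import *
a=np.load('pics/s0.npz');b=np.load('pics/t0.npz')
C=lambda u,v,z:np.round(plane(b,220+u/3.96,110+v/3.96,z)[:2],1)
S=lambda u,v,z:np.round(plane(a,210+u/790*190,165+v/374*90,z)[:2],1)
print('tabtop',C(344,350,148),'base',C(337,371,10),'camtop',C(95,383,85))
print('cone',C(388,165,105),S(540,112,105),S(531,250,0))
print('disc top',C(445,45,93), 'face mid scene',S(655,143,65),'base',C(437,72,8),S(660,218,5))
print('sq',C(57,205,75),'base',C(60,222,8))
for c in[(570,385),(735,373),(748,531),(585,545)]:print('tray',C(*c,14))
def tri(u,v,x,y):
    o,r=ray(a,u,v);p,s=ray(b,x,y)
    k=np.linalg.lstsq(np.c_[r,-s],p-o,rcond=None)[0];return np.round(o+k[0]*r),np.round(p+k[1]*s)
print('lamp',tri(297,38,498,345),tri(432,165,560,343))
print('press',tri(254,52,85,66))
```

```text
tabtop [488.9  -5.1] base [490.8  -4.9] camtop [471.1 168.6]
cone [626.1 -36.2] [624.  -43.8] [613.2 -50.5]
disc top [716.7 -76.9] face mid scene [713.2 -79.8] base [721.4 -78.6] [715.7 -87.8]
sq [600.8 200.1] base [601.8 206. ]
tray [ 482.2 -178.5]
tray [ 492.9 -301.2]
tray [ 375.5 -309.6]
tray [ 363.4 -189.3]
lamp (array([ 191., -314.,  569.]), array([ 190., -314.,  569.])) (array([ 200., -559.,  424.]), array([ 167., -513.,  403.]))
press (array([716., 460., 462.]), array([714., 462., 462.]))
```

>>> {"api": "step_arm", "payload": {"targets": [[[0.5, -1, 0, 0, 0, 0, 1], [0.5, -1, 0, 0, 0, 0, 1], [0.5, -1, 0, 0, 0, 0, 1], [0.5, -1, 0, 0, 0, 0, 1], [0.5, -1, 0, 0, 0, 0, 1]]]}}

```text
t: 0.72
ee_pos: [299.2, 348.6, 404.5]
orientation: [0.441, 3.111, -0.0]
ft_force: [0.8, 0.1, -0.3]
width: 87.7
grasp_force: 0.0
```

>>> {"api": "step_arm", "payload": {"targets": [[[0.65, -0.78, 0, 0, 0, 0, 1], [0.65, -0.78, 0, 0, 0, 0, 1], [0.65, -0.78, 0, 0, 0, 0, 1], [0.65, -0.78, 0, 0, 0, 0, 1], [0.65, -0.78, 0, 0, 0, 0, 1]]]}}

```text
t: 1.35
ee_pos: [462.0, 153.8, 404.6]
orientation: [-0.441, -3.11, -0.0]
ft_force: [-0.7, 0.8, 0.1]
width: 87.9
grasp_force: 0.0
```

>>> {"api": "step_arm", "payload": {"targets": [[[0.65, -0.78, 0, 0, 0, 0, 1], [0.65, -0.78, 0, 0, 0, 0, 1], [0.65, -0.78, 0, 0, 0, 0, 1], [0.65, -0.78, 0, 0, 0, 0, 1], [0.65, -0.78, -0.2, 0, 0, 0, 1]]]}}

```text
t: 1.98
ee_pos: [624.8, -41.1, 395.0]
orientation: [0.441, 3.109, 0.0]
ft_force: [0.1, 0.2, -0.6]
width: 88.1
grasp_force: 0.0
```

Run:
```python
from h import *
d=grab('wrist','w1');print(readout.get_obs()['ee_pos'],ray(d,280,210,True),d['intrinsics'])
cv2.imwrite('pics/w1b.png',cv2.resize(d['pixels'],(800,600))[:,:,::-1])
```

```text
[627.39350349 -44.99382699 393.33746724] (array([548.30611695, -18.56302206, 375.39330957]), array([ 0.26852964, -0.1078512 , -0.95721468])) [[325.1922621    0.         289.50596283]
 [  0.         325.1922621  212.62080293]
 [  0.           0.           1.        ]]
```

View pics/w1b.png

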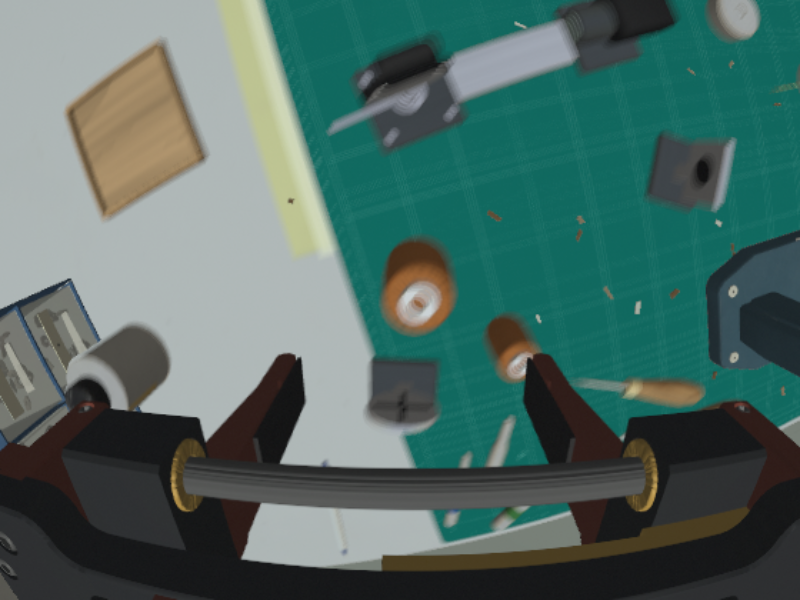

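The wrist view shows the big cone's top centre at enlarged (418,302). The disc plate with the cross lies beyond it at (404,400), the tray is at (137,128) and the rig is at the top.

Run:
```python
from h import *
d=grab('wrist','w2')
o=readout.get_obs();print(o['ee_pos'],o['orientation'])
p=np.load('pics/w1.npz')
for D in(p,d):
    hsv=cv2.cvtColor(D['pixels'],cv2.COLOR_RGB2HSV)
    m=cv2.inRange(hsv,(5,110,60),(20,255,255));m[270:]=0
    n,l,s,c=cv2.connectedComponentsWithStats(m);print([(s[i].tolist(),c[i].round()) for i in range(1,n) if s[i,4]>200])
    w=cv2.inRange(hsv,(0,0,150),(180,60,255))
    n,l,s,c=cv2.connectedComponentsWithStats(w[180:240,265:320]);
    for i in range(1,n):
        if s[i,4]>40:
            x,y,ww,h=s[i,:4];print('ring',s[i],plane(D,265+x+(ww-1)/2,180+y+(h-1)/2,105,True)[:2].round(1))
P=lambda u,v,z:plane(d,u/1.4286,v/1.4286,z,True)[:2].round(1)
print('hub',P(409,97,17),'discbase',P(403,378,8),'tray',[P(*c,14) for c in[(67,110),(162,42),(205,157),(107,216)]])
cv2.imwrite('pics/w2b.png',cv2.resize(d['pixels'],(800,600))[:,:,::-1])
```

```text
[625.66666545 -43.01539923 393.28585561] [ 4.46442658e-01  3.10962093e+00 -1.25137919e-03]
[([269, 170, 47, 61, 1534], array([292., 195.])), ([342, 223, 33, 38, 641], array([355., 238.]))]
ring [ 13  17  30  30 598] [628.5 -39. ]
[([275, 161, 50, 64, 1937], array([298., 189.])), ([346, 215, 38, 45, 917], array([362., 233.])), ([454, 261, 43, 9, 300], array([474., 265.]))]
ring [ 22  12  27  26 419] [626.6 -35.4]
hub [500.4 -11.8] discbase [722.9 -82.6] tray [array([ 387.3, -310.7]), array([ 377.3, -193.1]), array([ 490.6, -182.3]), array([ 500.9, -297.4])]
```

>>> {"api": "step_arm", "payload": {"targets": [[[0, 0.15, -0.5, 0, 0, 0, 1], [0, 0, -0.9, 0, 0, 0, 1], [0, 0, -0.9, 0, 0, 0, 1], [0, 0, -0.7, 0, 0, 0, 1], [0, 0, -0.3, 0, 0, 0, 1]]]}}

```text
t: 2.7
ee_pos: [622.5, -31.5, 227.5]
orientation: [-0.44, -3.107, 0.0]
ft_force: [0.3, 1.3, -0.2]
width: 88.1
grasp_force: 0.0
```

>>> {"api": "step_arm", "payload": {"targets": [[[0, 0, 0, 0, 0, 0, 1], [0, 0, 0, 0, 0, 0, 0], [0, 0, 0, 0, 0, 0, 0], [0, 0, 0, 0, 0, 0, 0], [0, 0, 0, 0, 0, 0, 0]]]}}

```text
t: 3.32
ee_pos: [623.9, -32.3, 230.2]
orientation: [0.441, 3.11, -0.0]
ft_force: [0.7, 0.8, -0.2]
width: 51.5
grasp_force: 15.3
```

>>> {"api": "step_arm", "payload": {"targets": [[[0, 0, 0, 0, 0, 0, 0], [0, 0, 0, 0, 0, 0, 0], [0, 0, 0.3, 0, 0, 0, 0], [0, 0, 0.7, 0, 0, 0, 0], [0, 0, 0.9, 0, 0, 0, 0]]]}}

```text
t: 3.95
ee_pos: [623.3, -32.1, 325.3]
orientation: [-0.441, -3.108, 0.0]
ft_force: [1.2, -0.4, 0.2]
width: 51.2
grasp_force: 30.0
```

>>> {"api": "step_arm", "payload": {"targets": [[[0, -0.3, 0.3, 0, 0, 0, 0], [-0.3, -0.6, 0, 0, 0, 0, 0], [-0.5, -0.6, 0, 0, 0, 0, 0], [-0.6, -0.6, 0, 0, 0, 0, 0], [-0.6, -0.6, 0, 0, 0, 0, 0]]]}}

```text
t: 4.58
ee_pos: [522.3, -168.6, 339.0]
orientation: [-0.441, -3.109, -0.0]
ft_force: [0.5, -0.2, -1.0]
width: 51.5
grasp_force: 30.0
```

Run:
```python
from h import *
d=grab('scene','s2');b=grab('top','t2')
cv2.imwrite('pics/st.png',np.hstack([cv2.resize(d['pixels'],(400,300)),cv2.resize(b['pixels'],(400,300))])[:,:,::-1])
print(readout.get_obs()['ee_pos'])
```

```text
[ 520.81320025 -169.60100522  338.79700418]
```

View pics/st.png

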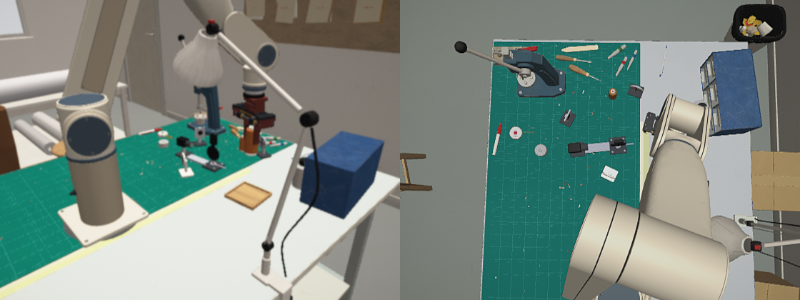

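>>> {"api": "step_arm", "payload": {"targets": [[[-0.6, -0.4, 0, 0, 0, 0, 0], [-0.6, -0.5, 0, 0, 0, 0, 0], [-0.5, -0.4, 0, 0, 0, 0, 0], [-0.15, -0.15, -0.4, 0, 0, 0, 0], [0, 0, -0.6, 0, 0, 0, 0]]]}}

```text
t: 5.3
ee_pos: [431.2, -240.6, 289.6]
orientation: [0.443, 3.108, -0.001]
ft_force: [0.2, -0.1, -0.5]
width: 51.4
grasp_force: 30.0
```

Run:
```python
from h import *
a=get_image('scene');o=readout.get_obs();print(o['ee_pos'],o['ft_force'])
hsv=cv2.cvtColor(a['pixels'],cv2.COLOR_RGB2HSV)
A=cv2.resize(a['pixels'][170:320,290:450],(800,750),interpolation=2)[:600]
cv2.imwrite('pics/s3.png',A[:,:,::-1])
p=o['ee_pos'];print('exp base px crop',(proj(a,[p[0]+3,p[1]-1,p[2]-230.2])-[290,170])*5)
for z in (14,):
  print([((proj(a,[*c,z])-[290,170])*5).round() for c in[(482.2,-178.5),(492.9,-301.2),(375.5,-309.6),(363.4,-189.3)]])
```

```text
[ 430.13051593 -239.56488227  285.98619955] [-1.56684462  1.15866266 -3.92467962]
exp base px crop [287.74008253 418.07732811]
[array([255., 409.]), array([456., 494.]), array([316., 595.]), array([113., 500.])]
```

View pics/s3.png

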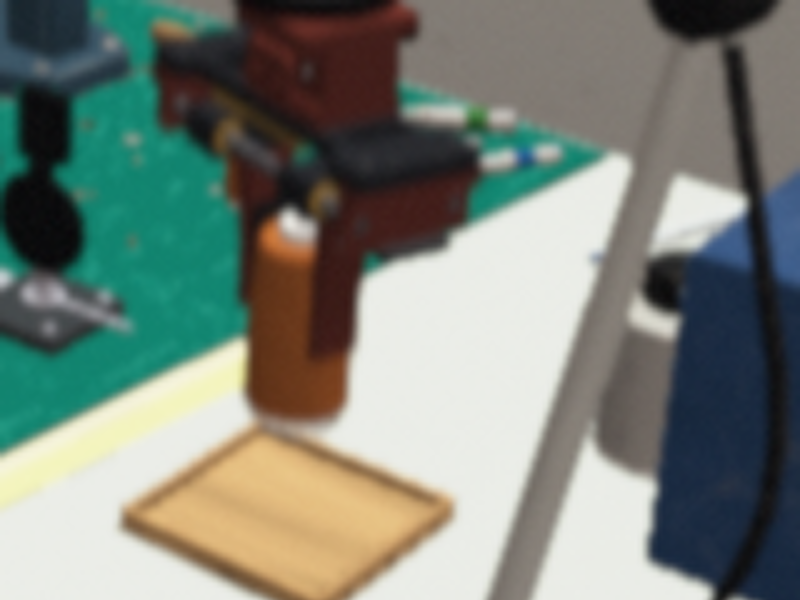

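The cone hangs upright over the tray. The tray corners in the crop, (122,515), (265,425) and (452,510), agree with the top view to within a few mm. I'll lower it.

>>> {"api": "step_arm", "payload": {"targets": [[[0, 0, -0.5, 0, 0, 0, 0], [0, 0, -0.3, 0, 0, 0, 0], [0, 0, -0.2, 0, 0, 0, 0], [0, 0, -0.06, 0, 0, 0, 0], [0, 0, 0, 0, 0, 0, 0]]]}}

```text
t: 5.98
ee_pos: [431.5, -239.7, 236.9]
orientation: [0.441, 3.11, -0.0]
ft_force: [-0.1, 0.2, -1.0]
width: 51.2
grasp_force: 30.0
```

>>> {"api": "step_arm", "payload": {"targets": [[[0, 0, -0.02, 0, 0, 0, 0], [0, 0, 0, 0, 0, 0, 0], [0, 0, 0, 0, 0, 0, 0.2], [0, 0, 0, 0, 0, 0, 1], [0, 0, 0, 0, 0, 0, 1]]]}}

```text
t: 6.6
ee_pos: [431.3, -239.7, 235.8]
orientation: [0.441, 3.11, -0.0]
ft_force: [-0.2, -0.0, 0.4]
width: 67.7
grasp_force: 0.0
```

>>> {"api": "step_arm", "payload": {"targets": [[[0, 0, 0, 0, 0, 0, 1], [0, 0, 0, 0, 0, 0, 1], [0, 0, 0, 0, 0, 0, 1], [0, 0, 0.3, 0, 0, 0, 1], [0, 0, 0.6, 0, 0, 0, 1]]]}}

```text
t: 7.22
ee_pos: [430.9, -239.5, 281.1]
orientation: [-0.441, -3.108, -0.001]
ft_force: [0.3, -0.2, -0.0]
width: 87.7
grasp_force: 0.0
```

>>> {"api": "step_arm", "payload": {"targets": [[[0, 0, 0.8, 0, 0, 0, 1], [0, 0, 0.8, 0, 0, 0, 1], [0, 0, 0.5, 0, 0, -1, 1], [0, 0.8, 0, 0, 0, -1, 1], [0, 0.8, 0, 0, 0, -1, 1]]]}}

```text
t: 7.85
ee_pos: [431.0, -159.0, 387.2]
orientation: [0.769, 3.044, -0.0]
ft_force: [0.2, -0.1, 0.3]
width: 88.1
grasp_force: 0.0
```

>>> {"api": "step_arm", "payload": {"targets": [[[0, 0, 0, 0, 0, -1, 1], [0, 0, 0, 0, 0, -1, 1], [0, 0, 0, 0, 0, -1, 1], [0, 0, 0, 0, 0, -1, 1], [0, 0, 0, 0, 0, -1, 1]]]}}

```text
t: 8.48
ee_pos: [431.1, -159.6, 386.7]
orientation: [1.284, 2.866, 0.0]
ft_force: [0.1, -0.3, -0.0]
width: 87.9
grasp_force: 0.0
```

>>> {"api": "step_arm", "payload": {"targets": [[[0, 0, 0, 0, 0, -1, 1], [0, 0, 0, 0, 0, -1, 1], [0, 0, 0, 0, 0, -1, 1], [0, 0, 0, 0, 0, -1, 1], [0, 0, 0, 0, 0, -1, 1]]]}}

```text
t: 9.1
ee_pos: [431.1, -159.6, 386.7]
orientation: [1.763, 2.6, 0.0]
ft_force: [-0.2, 1.1, 0.2]
width: 88.0
grasp_force: 0.0
```

Run:
```python
from h import *
d=grab('wrist','w4');s=get_image('scene')
A=cv2.resize(s['pixels'][170:320,210:410],(400,300),interpolation=2)
cv2.imwrite('pics/st4.png',np.hstack([cv2.resize(d['pixels'],(400,300)),A])[:,:,::-1])
o=readout.get_obs();print(o['ee_pos'],o['orientation'],o['qpos'])
```

```text
[ 431.12441041 -159.60453016  386.55254711] [1.76017284e+00 2.60110553e+00 2.95355904e-04] [-3.80446631e-01  2.04837850e-01  1.99952661e+00 -9.30997242e-06
  9.36310053e-01 -7.61401690e-01]
```

View pics/st4.png

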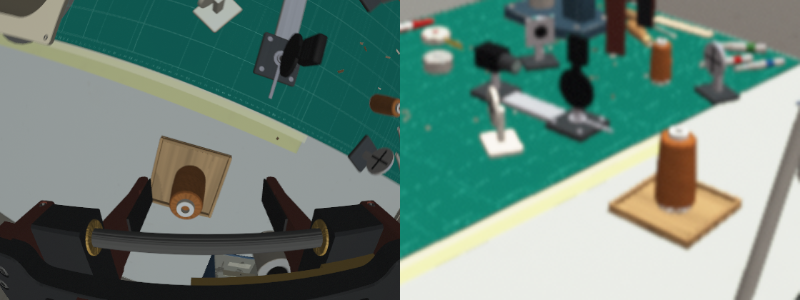

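The cone stands upright inside the tray. I'll move above the mirror tab.

>>> {"api": "step_arm", "payload": {"targets": [[[0.2, 0.6, 0, 0, 0, -1, 1], [0.2, 0.6, 0, 0, 0, -1, 1], [0.3, 0.6, 0, 0, 0, -1, 1], [0.2, 0.6, 0, 0, 0, -1, 1], [0.2, 0.6, 0, 0, 0, -0.25, 1]]]}}

```text
t: 9.82
ee_pos: [486.5, -8.6, 386.3]
orientation: [2.124, 2.314, 0.001]
ft_force: [0.1, -0.3, -0.7]
width: 87.7
grasp_force: 0.0
```

>>> {"api": "step_arm", "payload": {"targets": [[[0, 0, 0, 0, 0, 0, 1], [0, 0, 0, 0, 0, 0, 1], [0, 0, 0, 0, 0, 0, 1], [0, 0, 0, 0, 0, 0, 1], [0, 0, 0, 0, 0, 0, 1]]]}}

```text
t: 10.45
ee_pos: [486.2, -10.1, 385.7]
orientation: [-2.126, -2.313, 0.0]
ft_force: [-0.6, -0.2, 1.1]
width: 87.7
grasp_force: 0.0
```

Run:
```python
from h import *
d=grab('wrist','w5');o=readout.get_obs();print(o['ee_pos'],o['orientation'])
cv2.imwrite('pics/w5b.png',cv2.resize(d['pixels'],(800,600),interpolation=2)[:,:,::-1])
```

```text
[486.20263764 -10.0040449  385.69381387] [-2.12595766e+00 -2.31298503e+00  4.69547500e-05]
```

View pics/w5b.png

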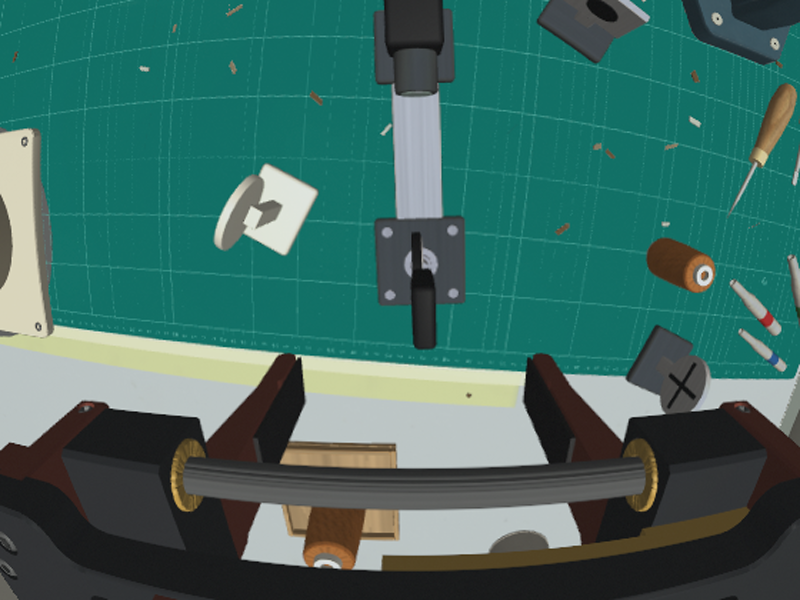

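The settled wrist view shows the tab at about (424,315), the base plate screws at (387,232), (452,230), (453,293) and (390,295), and the disc with the cross at (686,384). I'll compute the axis, yaw and target direction.

Run:
```python
from h import *
d=np.load('pics/w5.npz');g=cv2.cvtColor(d['pixels'],cv2.COLOR_RGB2GRAY)
P=lambda u,v,z:plane(d,(u+.5)*.7-.5,(v+.5)*.7-.5,z,True)[:2]
sc=np.array([P(*p,10) for p in[(387,232),(452,230),(453,293),(390,295)]]);print('screws',sc.round(1),'ctr',sc.mean(0).round(1))
hub=P(421,262,17);print('hub',hub.round(1))
ang=lambda a,b:np.degrees(np.arctan2(*(b-a)[::-1])).round(2)
print('bar',ang(P(398,212,8),P(393,95,8)),ang(P(442,212,8),P(438,95,8)),'scr',ang(sc[3],sc[0]),ang(sc[2],sc[1]))
bl=P(416,70,80);print('cam',P(414,50,85).round(1),'sc->cam',ang(sc.mean(0),P(414,50,85)))
print('tab top',P(425,312,148).round(1),'tab far end',P(425,347,148).round(1))
disc=P(687,384,65);print('disc',disc.round(1))
print('disc base',P(660,358,8).round(1))
# tab blob
m=(g<45).astype(np.uint8);m[:150]=0;m[248:]=0
n,l,s,c=cv2.connectedComponentsWithStats(m)
for i in range(1,n):
    if s[i,4]>80:print(s[i],c[i].round(1))
print(g[225:246:4,280:315])
```

```text
screws [[464.4  17.4]
 [514.4  23.3]
 [520.4 -27. ]
 [470.4 -33. ]] ctr [492.4  -4.8]
hub [492.5  -2.6]
bar 97.06 97.04 scr 96.76 96.87
cam [474.9 141.6] sc->cam 96.81
tab top [4.924e+02 1.000e-01] tab far end [494.2 -18.5]
disc [720.1 -71.8]
disc base [723.5 -72.5]
[288 163  17  81 839] [294.6 207.8]
[[ 83  83  84  83  83  83  83  82  54  24  29  32  36  40  41  43  45  45
   47  46  47  47  41  35  28  67  80  83  84  83  83  85  84  83  91]
 [ 83  83  83  84  83  83  83  82  66  22  28  33  37  39  41  43  44  44
   46  46  48  47  41  36  29  57  78  84  84  84  84  84  84  84 101]
 [ 83  83  83  83  83  83  83  82  69  20  29  30  34  39  40  41  43  44
   44  45  46  47  40  36  30  59  78  84  84  83  84  83  84  92  99]
 [ 83  84  84  83  84  83  83  83  82  35  29  31  36  38  39  40  42  43
   43  45  46  45  42  36  30  59  78  84  84  83  83  84  84 108 111]
 [101 109 107  96  98  99  99  93  93  74  29  31  36  37  39  40  41  42
   42  44  45  46  42  37  33  64  79  84  84  83  84  83  86 102  99]
 [ 82  83  82  84  83  83  82  83  83  82  83  83  82  83  83  83  97  85
   84  82  93  87  83  83  93  88  83  83  83  84  84  84  85  86  84]]
```

>>> {"api": "step_arm", "payload": {"targets": [[[0.12, 0.1, 0, 0, 0, 0.52, 1], [0, 0, -0.4, 0, 0, 0, 1], [0, 0, -0.6, 0, 0, 0, 1], [0, 0, -0.5, 0, 0, 0, 1], [0, 0, -0.3, 0, 0, 0, 1]]]}}

```text
t: 11.12
ee_pos: [492.4, -4.4, 294.5]
orientation: [-2.081, -2.352, 0.001]
ft_force: [1.0, 0.0, 0.2]
width: 87.9
grasp_force: 0.0
```

Run:
```python
from h import *
d=grab('wrist','w6');o=readout.get_obs();print(o['ee_pos'],o['orientation'],o['ft_force'])
cv2.imwrite('pics/w6b.png',cv2.resize(d['pixels'],(800,600),interpolation=2)[:,:,::-1])
```

```text
[491.89085633  -4.46076206 293.34540006] [-2.08045475 -2.3509968   0.00287025] [-1.25611256 -0.07624925 -0.92997771]
```

View pics/w6b.png

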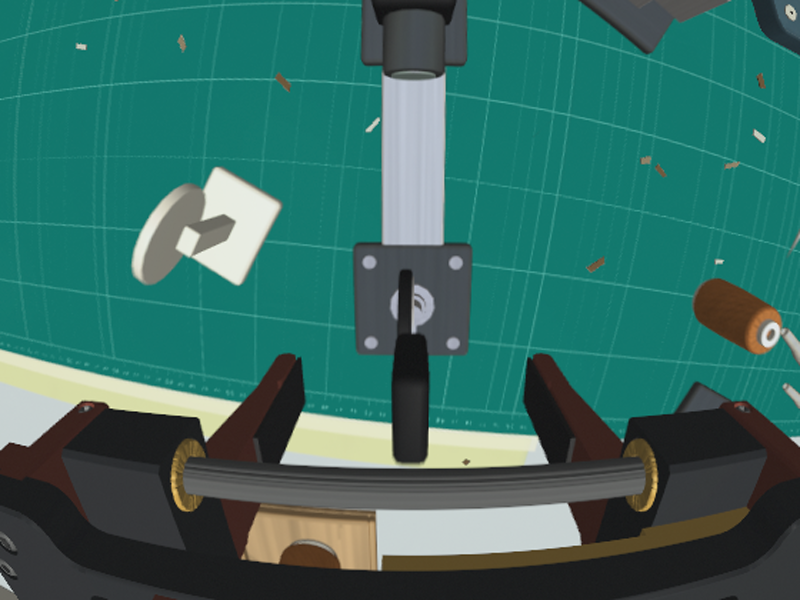

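The tab at (411,400) is centred between the fingers and squarely aligned with them. I'll close.

>>> {"api": "step_arm", "payload": {"targets": [[[0, 0, 0, 0, 0, 0, 0], [0, 0, 0, 0, 0, 0, 0], [0, 0, 0, 0, 0, 0, 0], [0, 0, 0, 0, 0, 0, 0], [0, 0, 0, 0, 0, 0, 0]]]}}

```text
t: 11.8
ee_pos: [492.3, -4.7, 295.9]
orientation: [2.083, 2.351, 0.001]
ft_force: [0.3, 0.0, -0.6]
width: 41.4
grasp_force: 0.0
```

>>> {"api": "step_arm", "payload": {"targets": [[[0, 0, 0, 0, 0, 0, 0], [0, 0, 0, 0, 0, 0, 0], [0, 0, 0, 0, 0, 0, 0], [0, 0, 0, 0, 0, 0, 0], [0, 0, 0, 0, 0, 0, 0]]]}}

```text
t: 12.42
ee_pos: [491.4, -4.8, 295.5]
orientation: [-2.082, -2.351, 0.003]
ft_force: [-5.2, -1.0, 5.2]
width: 11.9
grasp_force: 30.0
```

>>> {"api": "step_arm", "payload": {"targets": [[[0, 0, 0, 0, 0, 0.5, 0], [0, 0, 0, 0, 0, 0.8, 0], [0, 0, 0, 0, 0, 0.9, 0], [0, 0, 0, 0, 0, 0.9, 0], [0, 0, 0, 0, 0, 0.9, 0]]]}}

```text
t: 13.05
ee_pos: [491.6, -4.7, 295.5]
orientation: [-1.732, -2.619, 0.002]
ft_force: [-2.6, 0.2, 4.0]
width: 11.8
grasp_force: 30.0
```

>>> {"api": "step_arm", "payload": {"targets": [[[0, 0, 0, 0, 0, 0.9, 0], [0, 0, 0, 0, 0, 0.9, 0], [0, 0, 0, 0, 0, 0.9, 0], [0, 0, 0, 0, 0, 0.9, 0], [0, 0, 0, 0, 0, 0.65, 0]]]}}

```text
t: 13.68
ee_pos: [491.8, -4.6, 295.5]
orientation: [-1.327, -2.846, 0.001]
ft_force: [-3.3, 0.3, 1.4]
width: 11.6
grasp_force: 30.0
```

>>> {"api": "step_arm", "payload": {"targets": [[[0, 0, 0, 0, 0, 0, 0], [0, 0, 0, 0, 0, 0, 0], [0, 0, 0, 0, 0, 0, 0], [0, 0, 0, 0, 0, 0, 0], [0, 0, 0, 0, 0, 0, 0]]]}}

```text
t: 14.3
ee_pos: [491.8, -4.6, 295.5]
orientation: [-1.329, -2.845, 0.001]
ft_force: [-5.1, 0.9, 3.8]
width: 11.8
grasp_force: 30.0
```

Run:
```python
from h import *
d=grab('wrist','w7');s=grab('scene','s7');b=grab('top','t7');o=readout.get_obs();r=o['orientation']
print(o['ee_pos'],'tool y deg',2*np.degrees(np.arctan(r[1]/r[0]))-90,o['ft_force'],o['moment'],o['width'])
A=cv2.resize(s['pixels'][180:280,240:400],(400,250),interpolation=2);B=cv2.resize(b['pixels'][110:260,220:420],(400,300),interpolation=2)
R=np.vstack([A,B])
L=np.zeros((550,400,3),np.uint8);L[:300]=cv2.resize(d['pixels'],(400,300))
for p,n in[((492.4,-4.8,17),'a'),((719,-75,65),'d')]:print(n,proj(b,p),proj(s,p))
L[300:550]=cv2.resize(d['pixels'][180:280,200:360],(400,250),interpolation=2)
cv2.imwrite('pics/f7.png',np.hstack([L,R])[:,:,::-1])
```

```text
[491.76693206  -4.61322868 295.51467404] tool y deg 39.90167608135917 [-6.09936922  0.56936231  3.83802816] [ 0.03509347  0.73411212 -0.04172301] 11.890113692813197
a [305.15996969 202.87372591] [298.78413103 227.69126988]
d [330.82229031 123.45153052] [367.45909346 198.43322571]
```

View pics/f7.png

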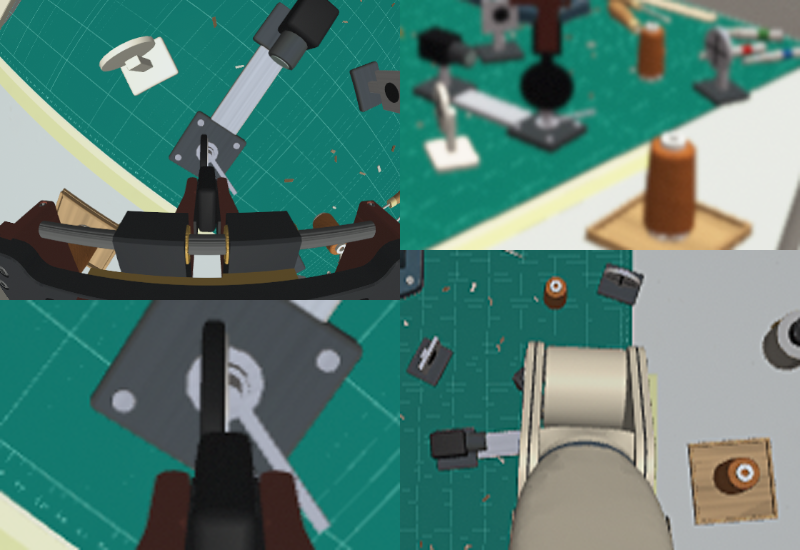

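The mirror is pinched and turned, with the pointer swung toward the round plate: in the close-up it runs from the hub at (228,382) to its tip at (322,527). I'll check its bearing.

Run:
```python
from h import *
d=np.load('pics/w7.npz');s=np.load('pics/s7.npz')
P=lambda u,v,z:plane(d,200+u/2.5,180+v/2.5,z,True)[:2]
a=P(252,420,17);t=P(322,527,17);print(a.round(1),t.round(1),'pointer deg',np.degrees(np.arctan2(*(t-a)[::-1])), 'axis->tip',np.degrees(np.arctan2(t[1]+4.8,t[0]-492.4)),np.hypot(t[0]-492.4,t[1]+4.8))
Q=lambda u,v,z:plane(s,240+(u-400)/2.5,180+v/2.5,z)[:2]
print('scene tip',Q(592,112,17).round(1),'disc',Q(718,55,65).round(1),'goal deg',np.degrees(np.arctan2(-75+4.8,719-492.4)))
```

```text
[ 594.1 -107.5] [ 664.3 -139. ] pointer deg -24.172195614757623 axis->tip -37.978996452055895 218.13123752367227
scene tip [544.5 -28.1] disc [697.1 -91.3] goal deg -17.212824238306695
```

Run:
```python
from h import *
d=np.load('pics/w7.npz')
P=lambda u,v,z:plane(d,200+u/2.5,180+v/2.5,z,True)[:2]
a=P(252,120,17);t=P(322,227,17);print(a.round(1),t.round(1),'pointer deg',np.degrees(np.arctan2(*(t-a)[::-1])), 'axis->tip',np.degrees(np.arctan2(t[1]+4.8,t[0]-492.4)),np.hypot(t[0]-492.4,t[1]+4.8))
```

```text
[508.1  -7.9] [554.  -22.8] pointer deg -17.981868789271733 axis->tip -16.278429846707066 64.21937410812941
```

The pointer's bearing of −16° to −18° matches the disc's bearing of −17.2°, and its measured length of 64 mm is right.

```bash
python3 -c "
from h import *
print(ctrl.close_job())"
```

```text
the job is handed in; nothing more can be done
None
```

The job is handed in: the larger thread cone stands upright in the tray, let go, and the gripper is holding the mirror about 33° from rest, with its pointer measured to within about 1° of the round target plate's bearing.

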